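# Clamp the flat bar with three clicks of the ratchet lever and hold it

### The arm

A 6-joint arm with a two-finger parallel gripper is mounted at the origin on a cart in front of the work surface, level with it; the furniture and walls round the work are solid. World frame = base frame: x ahead of the robot, y to its left, z up, the work surface at z = 0. Lengths are in m, angles in rad, forces in N, time in s.
With the tool pointing down it reaches from about 0.325 to 0.775 m from the base axis. Payload 5.5 kg.
Tool frame: the origin (TCP) lies at the very end of the fingers, on their centre line; the grasp point (between the pads) lies grasp_offset behind it (grasp_offset is the distance from the TCP to the grasp point, in m); z points along the fingers, y is the line along which they close (so a half turn about z gives the same grasp; the last joint's range is limited). The gripper opens to 88 mm and grips with 3 to 60 N. Pads are 20 mm wide; open, the fingers measure 115 mm over their backs; the gripper's body (75 mm by 178 mm) begins 61 mm behind the grasp point.
Start: joints at [-1.338, 0.091, 1.231, -0, 1.82, -0.057], TCP at [0.171, -0.575, 0.223] pointing down, gripper open.
Joint ranges: [-2.87, 2.87], [-0.86, 2.18], [0.17, 2.46], [-1.51, 4.65], [0.06, 2.69], [-2.65, 2.65]. Speed limits (rad/s): [2.57, 2.57, 3.01, 3.14, 3.14, 3.14].

### API

Orientations are given as a unit quaternion [x, y, z, w].
In Python, from bench import * gives the robot as it stands.
- The arm moves only by the tool send_rows, never from a script. Its argument "moves" is one flat list of numbers, 7 for each row, row after row: the turn, a rotation vector about the world's x, y, z in rad, then the shift along the world's x, y, z in mm, then the finger opening in mm, from 0 to 87.8. A call has 1 to 10 rows; each row is the pose to reach, as a shift and turn from the pose commanded when the call began; what a row does not reach only later rows make up. A row lasts 1/12 s, in which the tool goes at most 41.7 mm and 7.16 degrees, less where a joint would pass 70% of its speed; a pose out of reach is approached as far as the arm can. A call with a gripper value outside its range is refused whole. The fingers move at their own pace and stop on an object; "newtons" is the grip in N (left out, the last holds). Time passes only in rows, so rows that repeat a pose let the fingers close. It gives the time, the measured TCP pose, the force, the opening and the grip force at its end, in the units of the state.
- sense(): the state, without advancing time (a new reading comes with each control period).
- read_camera(name): name is "side" or "top" or "wrist"; returns a dict with "color" (384x512x3 uint8, red, green, blue), "range_z" (384x512 float32, m along the optical axis (not along the pixel's ray), 0 where there is no reading), "camera_matrix" (3x3 intrinsics, pixels), "rvec" (rotation vector, rad) and "tvec" (3), from world to camera coordinates, as OpenCV has them. Camera axes: x right, y down, z forward; pixel columns grow to the right and rows downward; lengths in m; the calibration is good to about 2 mm. A picture is of the moment at which its call begins.
- close_job(): hands the job in; it is judged then, once.
Trained networks look in the newest picture that a camera, given by its name, has taken for a name from the list of things; names that differ only in an ending like _2 or _b are one class to them, and where a whole thing is asked for, a point or a joint stands for the part that bears it (a point fixed in the world has none). Each returns a list of dicts, best first, with "conf" (0 to 1); they miss things now and then, are a little off and sometimes report something else, mostly with a low value. They report only what shows in the picture. A call takes as long as a camera call.
- boxes_of(label, camera): "location" ([x, y, z] in m, in world coordinates, good to about 4 mm: the middle of the surface that is visible of it).
- trace(label, camera): "pixels" (384x512 bool, what is visible of it).
- place_of(label, camera): "location" ([x, y, z] in m, in world coordinates, good to about 4 mm: a listed point, or the origin of a listed thing).
The state is a dict: "clock": time; "q": joint angles; "dq": joint speeds; "joint_efforts": joint torques, N m; "tool_pos": TCP position; "tool_rot": TCP orientation; "wrist_force": force on the tool from outside, world axes, zero at the start; "ft_torque": the same for the moment, N m; "opening": finger opening in m; "gripper_force": force on a finger pad.
Only numpy, scipy, OpenCV 4.12 (cv2) and the standard library are available. Lean on these libraries where they do the work, as an engineer would, in place of code of your own. Each camera call takes 0.05 s, during which the arm holds its last target. There are 200 camera calls.

### The job

Lay the dark flat bar on the blue bar clamp so that its long edge is flush against both aluminium fence blocks, with the bar about centred on them, and let go of it. Then take the clamp lever by its red knob, turn it clockwise (seen from above) through exactly three clicks of the ratchet, counted by feel, so that the presser arm bears on the bar, and finish while still holding the knob there: do not let go, and do not go on to a fourth click. Leave the bush, gear and bearing nearby where they are.

Things in the scene. Friction and masses are not known exactly. Their poses are not given: they have to be found in the camera images.
- bar_center (a point): centre (half-way up) of the loose dark steel flat bar, 25 x 260 x 6 mm, 0.3 to 0.55 kg, lying flat on the bench at the start, at the right front; y runs along its length, x across it, z up. Either long edge may go against the fence. Flush and centred, it is at x = -12.5 mm, y = 0, z = 0 in the axes of fence_mid, its length along y.
- fence_mid (a point): on the fixed clamp, midway between its two fence blocks, in the plane of their faces, 3 mm above the 8 mm thick blue plate that the bar lies on. x points away from the robot into the fence, y along it, z up. Blocks: 14 mm high, 14 mm deep, from |y| = 50 to 115 mm; a finger behind the bar has room in the 100 mm gap. The plate reaches from x = -45 to +15 mm there and to |y| = 118 mm.
- presser_tip (a point): middle of the presser arm's rubber tip, 16 mm in diameter, top 25 mm above the bench. At the start it stands in front of the bar's place, at least 25 mm clear of it, near y = -42 mm in the axes of fence_mid; it swings towards the fence with the lever and meets a bar lying flush at a lever angle of about 0.67.
- lever_pivot (a point): point on the vertical axis of the lever, 70 mm above the bench, level with the middle of the knob; axes as for fence_mid, in which it is at x = -67.5, y = -120 mm. The hub below it is 54 mm high.
- lever_knob: the red upright knob on the lever's end, a cylinder 24 mm in diameter, 46 mm high; origin at its middle, 70 mm above the bench and 100 mm from the pivot axis, z up. It spins freely on its own upright pin and travels with the lever round lever_pivot. Below it, 37 to 47 mm above the bench, is the steel lever arm (22 mm wide there); above it nothing.
- ratchet_lever (a joint): lever angle, rad, clockwise from above; starts between 0 and 0.16. Clicks done at 0.42, 0.64, 0.86, 1.08; stop at 1.22. Before each click the effort rises over 0.2 rad, then drops by a third or more in the last 0.05 as the pawl falls in; it cannot go back past a click. Peaks at the knob: 5 to 10 N for clicks one and two, 9 to 16 N for the third (presser wound up).
- presser_arm: low dark arm, 80 mm long, that the lever carries on its hub through a spring; it presses the bar against the fence. Origin on the pivot axis at bench height.
- bar: the same flat bar; a tall fixed rocker press stands behind the middle of the bench (beyond x = 0.56 m), so pass in front of it; origin at the centre of its underside, axes as for bar_center
- bush: bystander: bronze flanged bush, 54 mm in diameter, 50 mm high, standing behind the clamp; origin at the centre of its underside
- gear: bystander: dark gear blank, 68 mm in diameter, 26 mm high, lying behind the clamp; origin at the centre of its underside
- bearing: bystander: small ball bearing, 45 mm in diameter, 14 mm high, lying on the bench to the right of the clamp; origin at the centre of its underside

How it is judged:
By the outcome, as a careful person would: the job done as asked, in the order asked, and still so for the second after the job is handed in, while the arm keeps its last pose, push and grip.
It also fails if it takes over 72 s, if anything falls off the work surface, if the arm or the gripper's body presses on something with over 40 N, if the wrist force passes 120 N, or if a joint passes its speed limit or range.

## Working session

There is one attempt and no reset: what is moved stays moved. The work goes in short steps, Python scripts to look and compute and a tool call to move; the robot and the scene stay as the last step left them, time stands still between calls to the robot, and variables do not carry over. Pictures are saved under pics/ and viewed, at most 10 in all, crops included, and the job is handed in when it is done.

Besides the shell and the picture viewer there is one more tool, called after "Emit:" by a JSON object that holds its "name" and its "arguments". send_rows: Moves the arm, as the interface text tells. Its arguments: {"type":"object","properties":{"moves":{"type":"array"},"newtons":{"type":"number"}},"required":["moves"]}

```bash
mkdir -p pics
cat > h.py <<'E'
from bench import *
import numpy as np, cv2
def cloud(c):
    K=np.array(c["camera_matrix"]);z=c["range_z"];v,u=np.mgrid[:384,:512]
    P=np.stack([(u-K[0,2])/K[0,0]*z,(v-K[1,2])/K[1,1]*z,z],-1)
    R=cv2.Rodrigues(np.array(c["rvec"],float))[0];t=np.array(c["tvec"],float).ravel()
    P=(P-t)@R; P[z==0]=np.nan
    return P
def save(c,n): cv2.imwrite("pics/"+n,c["color"][...,::-1])
E
python3 - <<'E'
from h import *
s=sense();print({k:np.round(v,3) for k,v in s.items()})
import bench
print([k for k in dir(bench) if not k.startswith('_')])
ims=[]
for n in("top","side"):
    c=read_camera(n);ims.append(c["color"])
    for l in("bar_center","fence_mid","presser_tip","lever_pivot","lever_knob","bush","gear","bearing"):
        print(n,l,[(np.round(d["location"],4).tolist(),round(d["conf"],2)) for d in place_of(l,n)[:2]])
    P=cloud(c)
    for l in("bar","lever_knob"):
        r=trace(l,n)
        if r:
            m=r[0]["pixels"];Q=P[m];Q=Q[~np.isnan(Q[:,0])];print(l,r[0]["conf"],m.sum(),np.nanmedian(Q,0), cv2.minAreaRect((Q[:,:2]*1000).astype(np.float32)))
cv2.imwrite("pics/a.png",cv2.resize(np.vstack(ims)[...,::-1],(400,600)) if 0 else np.hstack(ims)[...,::-1][:, :, :].copy() if 0 else cv2.resize(np.hstack(ims)[...,::-1],(800,300)))
cv2.imwrite("pics/top.png",cv2.resize(ims[0][...,::-1],(800,600)))
E
```

```text
{'clock': np.float64(0.0), 'q': array([-1.338,  0.092,  1.232,  0.   ,  1.82 , -0.057]), 'dq': array([ 0.   ,  0.001,  0.002, -0.   ,  0.001, -0.   ]), 'joint_efforts': array([ 1.0000e-03, -4.4645e+01, -4.0645e+01,  7.0000e-02,  2.9000e-02,
       -0.0000e+00]), 'tool_pos': array([ 0.171, -0.575,  0.222]), 'tool_rot': array([ 0.99 ,  0.144, -0.   , -0.001]), 'wrist_force': array([-0.057,  0.303, -0.713]), 'ft_torque': array([-0.007, -0.024, -0.002]), 'gripper_force': np.float64(0.0), 'opening': np.float64(0.088)}
['IKError', 'boxes_of', 'close_job', 'grasp_offset', 'place_of', 'read_camera', 'sense', 'trace']
top bar_center [([0.4741, -0.3376, 0.0036], 0.79)]
top fence_mid [([0.5233, 0.1526, 0.0088], 0.81)]
top presser_tip [([0.4471, 0.1067, 0.0169], 0.53)]
top lever_pivot [([0.4628, 0.0256, 0.0665], 0.74)]
top lever_knob [([0.5152, -0.0567, 0.0702], 0.43)]
top bush [([0.6885, 0.1455, 0.0029], 0.47)]
top gear [([0.6542, 0.2929, -0.0001], 0.62)]
top bearing [([0.532, -0.1192, -0.0034], 0.67)]
bar 0.62 792 [ 0.47567771 -0.33529593  0.00603496] ((474.9678649902344, -338.1365051269531), 
[... 295 characters left out ...]
 0.1507, 0.0104], 0.66)]
side presser_tip [([0.4508, 0.1099, 0.0162], 0.45), ([0.4776, -0.3361, 0.0029], 0.35)]
side lever_pivot [([0.4571, 0.0296, 0.0714], 0.56)]
side lever_knob [([0.5182, -0.0506, 0.0711], 0.73)]
side bush [([0.6932, 0.1481, 0.0016], 0.57), ([0.4603, 0.0296, 0.0025], 0.39)]
side gear [([0.6574, 0.2928, 0.0008], 0.7)]
side bearing [([0.53, -0.1197, -0.0035], 0.77)]
bar 0.9 1701 [ 0.47852073 -0.38163318  0.00621316] ((479.5907897949219, -339.99847412109375), (258.5980529785156, 25.533174514770508), 89.47698211669922)
lever_knob 0.53 201 [ 0.5154582  -0.06261253  0.07507913] ((530.3556518554688, 1.6680831909179688), (141.4233856201172, 26.776002883911133), 78.12968444824219)
```

View pics/top.png

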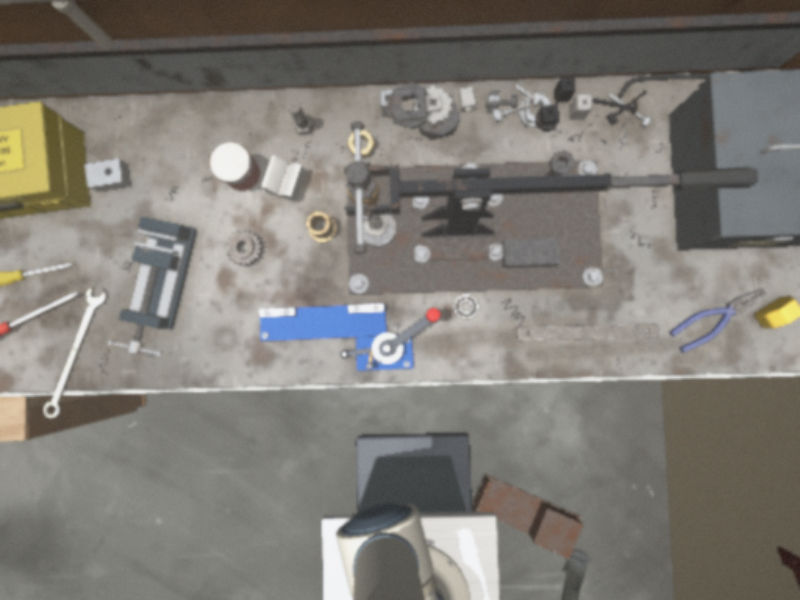

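The top view shows the clamp at about (330,335), the red knob at (433,314), and the bar at about (590,332), low contrast. Next I'll measure the fence line and bar more precisely.

Run:
```python
from h import *
print("go",grasp_offset)
A=[]
for n in("top","side"):
    c=read_camera(n);P=cloud(c);save(c,n+"0.png")
    col=c["color"].astype(int)
    m=(abs(P[...,0]-.53)<.06)&(abs(P[...,1]-.152)<.15)&(P[...,2]>.017)&(P[...,2]<.03)&(P[...,0]>.50)
    Q=P[m];print(n,m.sum())
    for s in(1,-1):
        q=Q[(Q[:,1]-.152)*s>.03]; 
        if len(q)>5: print(s,q.mean(0),q.min(0),q.max(0),cv2.minAreaRect((q[:,:2]*1000).astype(np.float32)))
    b=(col[...,2]>col[...,0]+50)&(abs(P[...,1]-.152)<.16)&(abs(P[...,0]-.49)<.1)&(abs(P[...,2]-.008)<.006)
    q=P[b];print("blue",b.sum(),np.median(q[:,2]))
    f=[]
    for y in np.arange(.08,.26,.01):
        w=q[abs(q[:,1]-y)<.005]
        if len(w)>5: f.append((y,np.percentile(w[:,0],2),np.percentile(w[:,0],98)))
    f=np.array(f);print(np.round(f[:, :]*1000,1).tolist()); print("yaw front",np.degrees(np.arctan(-np.polyfit(f[:,0],f[:,1],1)[0])),"ends",q[:,1].max())
    k=(col[...,0]>col[...,1]+70)&(abs(P[...,0]-.515)<.04)&(abs(P[...,1]+.055)<.04)&(P[...,2]>.085);print("knob top",P[k].mean(0),k.sum())
```

```text
go 0.0187
top 303
1 [0.52853329 0.23159949 0.02209993] [0.52188765 0.19995646 0.01751355] [0.53590607 0.26250872 0.02899386] ((528.4977416992188, 231.35211181640625), (13.786002159118652, 62.551918029785156), 1.3622151613235474)
-1 [0.55068098 0.06941105 0.02162791] [0.52373902 0.00383387 0.0170376 ] [0.58950112 0.09996166 0.02937104] ((555.9714965820312, 51.96670150756836), (94.940185546875, 66.28579711914062), 88.5732650756836)
blue 1646 0.0077644387678557905
[[80.0, 420.0, 523.9], [90.0, 424.0, 521.5], [100.0, 481.0, 533.4], [110.0, 481.3, 536.6], [120.0, 481.6, 536.7], [130.0, 481.9, 537.1], [140.0, 479.2, 537.4], [150.0, 479.6, 536.4], [160.0, 479.8, 535.3], [170.0, 480.1, 535.5], [180.0, 480.4, 535.7], [190.0, 480.7, 536.1], [200.0, 480.9, 532.6], [210.0, 478.3, 522.0], [220.0, 478.6, 519.3], [230.0, 478.9, 519.7], [240.0, 479.2, 520.1], [250.0, 479.5, 520.3]]
yaw front -10.271824363552053 ends 0.26701594094355874
knob top [ 0.51306724 -0.05432342  0.09221978] 58
side 108
1 [0.53206307 0.22534706 0.0225151 ] [0.52661264 0.19786976 0.01784087] [0.54066246 0.26561331 0.02704253] 
[... 156 characters left out ...]
837751 0.01701345] [0.58912562 0.09847339 0.02740134] ((558.5507202148438, 78.8913345336914), (61.003475189208984, 40.08655548095703), 0.8884517550468445)
blue 489 0.00827506092790566
[[80.0, 421.9, 527.8], [90.0, 506.8, 525.9], [100.0, 501.1, 528.3], [110.0, 494.6, 527.4], [120.0, 493.1, 529.0], [130.0, 490.9, 531.9], [140.0, 491.1, 536.0], [150.0, 485.6, 537.4], [160.0, 485.6, 539.1], [170.0, 482.8, 538.9], [180.0, 485.3, 538.4], [190.0, 482.6, 534.3], [200.0, 485.2, 538.6], [210.0, 482.3, 525.2], [220.0, 484.2, 514.0], [230.0, 482.1, 525.6], [240.0, 482.4, 524.3], [250.0, 482.7, 514.5]]
yaw front -0.7242982914471287 ends 0.2649338155851668
knob top [ 0.51567585 -0.05884483  0.09084607] 54
```

View pics/side0.png

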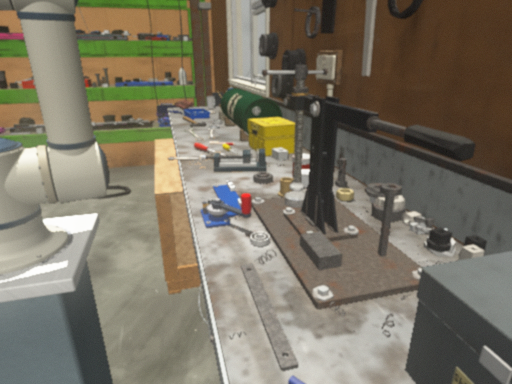

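The side view shows the bar at about (270,315), the clamp at (220,208), and the press base behind and to the right of the bar. I'll move above the bar.

Emit:
{"name": "send_rows", "arguments": {"moves": [0,0,1.283,306,236,-80,60,0,0,1.283,306,236,-80,60,0,0,1.283,306,236,-80,60,0,0,1.283,306,236,-80,60,0,0,1.283,306,236,-80,60,0,0,1.283,306,236,-80,60,0,0,1.283,306,236,-80,60,0,0,1.283,306,236,-80,60,0,0,1.283,306,236,-80,60,0,0,1.283,306,236,-80,60], "newtons": 40}}

```text
clock: 2.03
tool_pos: [0.4802, -0.3354, 0.1413]
tool_rot: [0.715, 0.699, 0.001, -0.001]
wrist_force: [-0.2, -1.2, 0.2]
opening: 0.0605
gripper_force: 0.0
```

```bash
cat >> h.py <<'E'
def tooly():
    from scipy.spatial.transform import Rotation as R
    r=R.from_quat(sense()["tool_rot"]).as_matrix();return np.degrees(np.arctan2(r[1,1],r[0,1])),r
E
python3 - <<'E'
from h import *
s=sense();print(s["tool_pos"],tooly()[0])
c=read_camera("wrist");save(c,"w1.png");P=cloud(c)
print([(d["location"],d["conf"]) for d in place_of("bar_center","wrist")])
r=trace("bar","wrist")
for d in r[:2]:
    Q=P[d["pixels"]];Q=Q[(Q[:,2]>.003)&(Q[:,2]<.02)];print(d["conf"],len(Q),np.median(Q,0),cv2.minAreaRect((Q[:,:2]*1000).astype(np.float32)))
E
```

```text
[ 0.4802089  -0.33537593  0.14126883] -1.228239211447338
[([0.4777, -0.3375, 0.0027], 0.97)]
0.8 5877 [ 0.47876291 -0.31637252  0.00641165] ((478.59716796875, -336.17437744140625), (251.47088623046875, 24.994524002075195), 89.6178207397461)
```

View pics/w1.png

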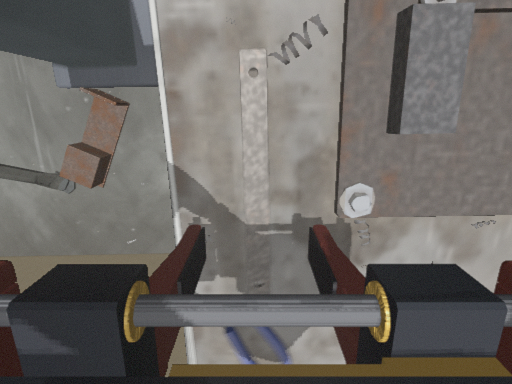

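The wrist view shows the bar vertical at columns 240–270 between the fingers, with free bench on both sides. Descend and grip.

Emit:
{"name": "send_rows", "arguments": {"moves": [0,0,0.014,-2,-2,-35,60,0,0,0.014,-2,-2,-70,60,0,0,0.014,-2,-2,-105,60,0,0,0.014,-2,-2,-125,60,0,0,0.014,-2,-2,-134,60,0,0,0.014,-2,-2,-139,60,0,0,0.014,-2,-2,-139,60,0,0,0.014,-2,-2,-139,20,0,0,0.014,-2,-2,-139,10,0,0,0.014,-2,-2,-139,10], "newtons": 40}}

```text
clock: 3.02
tool_pos: [0.4764, -0.3419, 0.0057]
tool_rot: [0.713, 0.701, 0.0, 0.002]
wrist_force: [-0.2, -0.0, 0.3]
opening: 0.0435
gripper_force: 0.0
```

Emit:
{"name": "send_rows", "arguments": {"moves": [0,0,0,0,0,0,10,0,0,0,0,0,0,10,0,0,0,0,0,0,10,0,0,0,0,0,0,10,0,0,0,0,0,0,10]}}

```text
clock: 3.43
tool_pos: [0.4765, -0.3412, 0.0045]
tool_rot: [0.713, 0.701, 0.0, 0.001]
wrist_force: [4.2, 0.6, 2.0]
opening: 0.0236
gripper_force: 40.0
```

Grip is shallow (TCP at 4.5 mm); I'll open, lower and regrip.

Emit:
{"name": "send_rows", "arguments": {"moves": [0,0,0,0,0,0,40,0,0,0,0,0,0,40,0,0,0,0,3,-1,40,0,0,0,0,3,-3,40,0,0,0,0,3,-3,40,0,0,0,0,3,-3,40]}}

```text
clock: 3.93
tool_pos: [0.475, -0.3376, 0.0004]
tool_rot: [0.713, 0.701, -0.0, -0.001]
wrist_force: [-1.7, 1.7, 2.8]
opening: 0.04
gripper_force: 1.3
```

Emit:
{"name": "send_rows", "arguments": {"moves": [0,0,0,0,0,0,10,0,0,0,0,0,0,10,0,0,0,0,0,0,10,0,0,0,0,0,0,10,0,0,0,0,0,0,10,0,0,0,0,0,0,10,0,0,0,0,0,0,10]}}

```text
clock: 4.52
tool_pos: [0.4755, -0.338, 0.0004]
tool_rot: [0.713, 0.701, -0.0, 0.0]
wrist_force: [1.2, -0.5, -1.1]
opening: 0.0246
gripper_force: 40.0
```

Emit:
{"name": "send_rows", "arguments": {"moves": [0,0,0,-2,0,10,10,0,0,0,-5,0,35,10,0,0,0,-15,0,65,10,0,0,0,-22,0,95,10,0,0,0,-25,10,120,10,0,0,0,-25,30,140,10,0,0,0,-25,55,145,10,0,0,0,-25,85,145,10,0,0,0,-25,115,145,10,0,0,0,-25,145,145,10], "newtons": 50}}

```text
clock: 5.35
tool_pos: [0.4492, -0.1917, 0.1454]
tool_rot: [0.713, 0.701, -0.0, -0.001]
wrist_force: [0.8, 0.8, -4.7]
opening: 0.0245
gripper_force: 50.0
```

Emit:
{"name": "send_rows", "arguments": {"moves": [0,0,0,0,30,0,10,0,0,0,0,60,0,10,0,0,0,0,90,0,10,0,0,0,0,120,0,10,0,0,0,0,150,0,10,0,0,0,0,180,0,10,0,0,0,0,205,0,10,0,0,0,0,220,0,10,0,0,0,0,230,0,10,0,0,0,0,230,0,10]}}

```text
clock: 6.18
tool_pos: [0.4497, 0.0384, 0.1453]
tool_rot: [0.712, 0.702, -0.0, -0.001]
wrist_force: [-1.1, -0.4, -4.9]
opening: 0.0245
gripper_force: 50.0
```

Run:
```python
from h import *
s=sense();print(s["tool_pos"],tooly()[0],s["wrist_force"],s["opening"])
c=read_camera("wrist");save(c,"w2.png");P=cloud(c)
for l in("bar_center","fence_mid","presser_tip","lever_pivot","lever_knob"):print(l,[(np.round(d["location"],4).tolist(),round(d["conf"],2)) for d in place_of(l,"wrist")[:1]])
r=trace("bar","wrist")
for d in r[:1]:
    Q=P[d["pixels"]];print(len(Q),np.nanmedian(Q,0),cv2.minAreaRect((Q[:,:2]*1000).astype(np.float32)))
```

```text
[0.44970464 0.03840161 0.14531033] -0.8468756204506007 [-1.07149963 -0.35545779 -4.85399152] 0.024516425435923028
bar_center [([0.4533, 0.0386, 0.1469], 0.62)]
fence_mid [([0.5264, 0.1463, 0.0137], 0.97)]
presser_tip []
lever_pivot [([0.4607, 0.03, 0.0664], 0.63)]
lever_knob []
15228 [0.45011935 0.09024031 0.15132638] ((460.6832275390625, 26.2867431640625), (43.90435791015625, 351.8639221191406), 10.599387168884277)
```

View pics/w2.png

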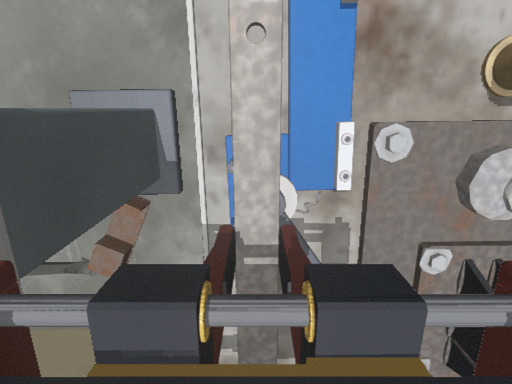

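The wrist view shows the gripped bar square at columns 230–280, the nearer fence block at (345,155), the plate edge along column 290, and the lever hub under the bar.

Run:
```python
from h import *
c=read_camera("wrist");P=cloud(c);col=c["color"].astype(int)
X,Y,Z=P[...,0],P[...,1],P[...,2]
blk=(Z>.017)&(Z<.028)&(abs(Y-.07)<.045)&(abs(X-.53)<.03)&(col.min(-1)>120)
q=P[blk];print(len(q),np.median(q[:,2]),cv2.minAreaRect((q[:,:2]*1000).astype(np.float32)))
f=[]
for v in range(124,189,2):
    u=np.where(blk[v])[0]
    if len(u)>3:
        f.append((P[v,u[0],0],P[v,u[-1],0],P[v,u[0],1]))
f=np.array(f);
for i in(0,1):
    p=np.polyfit(f[:,2],f[:,i],1);print("edge",i,"yaw",np.degrees(np.arctan(-p[0])),"x@.07",np.polyval(p,.07),"x@.15",np.polyval(p,.15),f[:,i].std())
print("y range",f[:,2].min(),f[:,2].max())
b=(col[...,2]>col[...,0]+50)&(col[...,2]>col[...,1]+30)&(abs(Z-.008)<.005)
for lo,hi,nm in((0,118,"gap"),):
    L=[];Rr=[]
    for v in range(lo,hi,3):
        u=np.where(b[v])[0]
        if len(u)>20: L.append((P[v,u[0],1],P[v,u[0],0]));Rr.append((P[v,u[-1],1],P[v,u[-1],0]))
    for nm,A in(("front",L),("back",Rr)):
        A=np.array(A);k=A[:,0]<.17
        A=A[k];p=np.polyfit(A[:,0],A[:,1],1);print(nm,len(A),"yaw",np.degrees(np.arctan(-p[0])),"x@.15",np.polyval(p,.15),np.std(A[:,1]-np.polyval(p,A[:,0])),A[:,0].min(),A[:,0].max())
```

```text
1055 0.022570646088011615 ((533.379150390625, 66.85519409179688), (14.6322021484375, 64.54115295410156), 0.7565129399299622)
edge 0 yaw 0.6725569696265224 x@.07 0.526642022468766 x@.15 0.5257029126533561 0.00030770940024897706
edge 1 yaw 0.9444401441243511 x@.07 0.539755900164818 x@.15 0.5384370935106501 0.0005968903778327393
y range 0.035484561159850186 0.09446535817269196
front 27 yaw 1.236141776907625 x@.15 0.48107591301178554 0.0002497819121968703 0.10130939704907904 0.16939209131977218
back 27 yaw 0.5908289970895239 x@.15 0.5394953589227746 0.0003739974513637259 0.10020432908999387 0.16823646422274
```

Emit:
{"name": "send_rows", "arguments": {"moves": [0,0,0.015,0,30,0,10,0,0,0.03,10,60,0,10,0,0,0.03,25,85,0,10,0,0,0.03,45,105,0,10,0,0,0.03,55,111,-10,10,0,0,0.03,55,111,-35,10,0,0,0.03,55,111,-65,10,0,0,0.03,55,111,-90,10,0,0,0.03,55,111,-105,10,0,0,0.03,55,111,-105,10]}}

```text
clock: 7.42
tool_pos: [0.5027, 0.147, 0.0356]
tool_rot: [0.703, 0.711, -0.004, -0.002]
wrist_force: [-1.7, -0.1, -5.2]
opening: 0.0242
gripper_force: 50.0
```

Run:
```python
from h import *
s=sense();print(s["tool_pos"],tooly()[0],s["wrist_force"],s["ft_torque"],s["opening"])
```

```text
[0.50272027 0.14695914 0.0356416 ] 0.7101944166890309 [-1.6732819  -0.13525805 -5.15784722] [-0.04659774 -0.01909971  0.00461592] 0.024246171315158885
```

Emit:
{"name": "send_rows", "arguments": {"moves": [0,0,0,0,2,-8,10,0,0,0,0,2,-16,10,0,0,0,0,2,-22,10,0,0,0,0,2,-22,10,0,0,0,0,2,-22,10]}}

```text
clock: 7.83
tool_pos: [0.5055, 0.15, 0.0189]
tool_rot: [0.702, 0.712, 0.0, 0.0]
wrist_force: [-0.4, -0.4, -5.1]
opening: 0.0244
gripper_force: 50.0
```

Run:
```python
from h import *
s=sense();print(s["tool_pos"],tooly()[0],s["wrist_force"],s["ft_torque"],s["opening"])
c=read_camera("wrist");save(c,"w3.png")
for l in("bar_center","fence_mid"):print(l,[(np.round(d["location"],4).tolist(),round(d["conf"],2)) for d in place_of(l,"wrist")[:1]])
```

```text
[0.50554082 0.14998721 0.01885498] 0.745434421069265 [-0.43919814 -0.40444966 -5.12924887] [-0.04522815 -0.10789033 -0.06353035] 0.024432978218056407
bar_center [([0.5079, 0.1486, 0.0209], 0.85)]
fence_mid [([0.5225, 0.1496, 0.011], 0.9)]
```

View pics/w3.png

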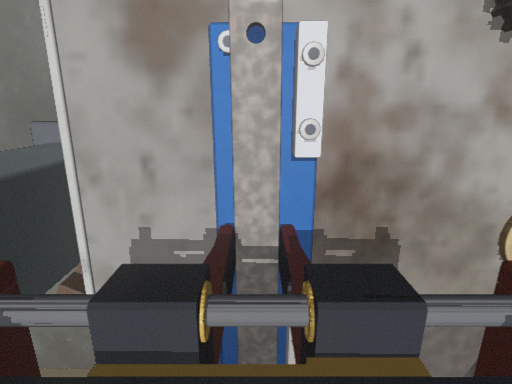

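The bar's right edge (col 280) is parallel to the block face (col 295), with a gap of about 7 mm. Lower and slide to contact.

Emit:
{"name": "send_rows", "arguments": {"moves": [0,0,0.002,0,0,-4,10,0,0,0.002,0,0,-8,10,0,0,0.002,0,0,-8,10,0,0,0.002,2,0,-8,10,0,0,0.002,4,0,-8,10,0,0,0.002,6,0,-8,10,0,0,0.002,6,0,-8,10,0,0,0.002,6,0,-8,10]}}

```text
clock: 8.65
tool_pos: [0.5117, 0.15, 0.0107]
tool_rot: [0.702, 0.712, 0.0, 0.0]
wrist_force: [0.6, 0.3, -3.8]
opening: 0.0241
gripper_force: 50.0
```

Emit:
{"name": "send_rows", "arguments": {"moves": [0,0,0,0.5,0,0,10,0,0,0,1,0,0,10,0,0,0,1.5,0,0,10,0,0,0,1.5,0,0,10,0,0,0,1.5,0,0,10]}}

```text
clock: 9.07
tool_pos: [0.5128, 0.15, 0.0105]
tool_rot: [0.702, 0.712, -0.0, -0.0]
wrist_force: [-0.4, -0.8, -5.5]
opening: 0.0244
gripper_force: 50.0
```

Emit:
{"name": "send_rows", "arguments": {"moves": [0,0,0,0.5,0,0,10,0,0,0,1,0,0,10,0,0,0,1,0,0,10,0,0,0,1,0,0,10]}}

```text
clock: 9.4
tool_pos: [0.513, 0.1501, 0.0105]
tool_rot: [0.702, 0.712, -0.001, -0.001]
wrist_force: [-4.6, 0.1, -1.8]
opening: 0.024
gripper_force: 50.0
```

Emit:
{"name": "send_rows", "arguments": {"moves": [0,0,0,0.5,0,0,10,0,0,0,1,0,0,10,0,0,0,1,0,0,10,0,0,0,1,0,0,10]}}

```text
clock: 9.73
tool_pos: [0.5131, 0.1501, 0.0105]
tool_rot: [0.702, 0.712, -0.002, -0.002]
wrist_force: [-9.7, -0.1, 0.3]
opening: 0.0242
gripper_force: 50.0
```

Run:
```python
from h import *
s=sense();print(s["tool_pos"],tooly()[0],s["wrist_force"],s["ft_torque"],s["opening"])
```

```text
[0.51307555 0.15006551 0.0105472 ] 0.8678709039906143 [-9.65927625 -0.10187138  0.28636228] [-0.03331239  1.50212659 -0.14274197] 0.024159014652448324
```

Emit:
{"name": "send_rows", "arguments": {"moves": [0,0,0,0.5,0,-1,10,0,0,0,0.5,0,-2,10,0,0,0,0.5,0,-2.5,10,0,0,0,0.5,0,-2.5,10]}}

```text
clock: 10.07
tool_pos: [0.5131, 0.1501, 0.0084]
tool_rot: [0.702, 0.712, -0.002, -0.002]
wrist_force: [-12.5, -0.3, 3.5]
opening: 0.0242
gripper_force: 51.5
```

Emit:
{"name": "send_rows", "arguments": {"moves": [0,0,0,0,0,0,26,0,0,0,0,0,0,28,0,0,0,0,0,0,30,0,0,0,-1,0,0,32,0,0,0,-2,0,0,34,0,0,0,-2,0,0,36,0,0,0,-2,0,0,36]}}

```text
clock: 10.65
tool_pos: [0.5141, 0.15, 0.0088]
tool_rot: [0.702, 0.712, 0.001, 0.001]
wrist_force: [0.5, 0.2, 0.3]
opening: 0.0361
gripper_force: 0.0
```

Run:
```python
from h import *
s=sense();print(s["tool_pos"],tooly()[0],s["wrist_force"],s["ft_torque"],s["opening"])
```

```text
[0.51411554 0.15003662 0.00884261] 0.856465524136258 [0.51225761 0.15475744 0.27841186] [-0.03047946 -0.09195604  0.00145347] 0.03609043321313924
```

Emit:
{"name": "send_rows", "arguments": {"moves": [0,0,0,1.5,0,0.5,36,0,0,0,3,0,0.5,36,0,0,0,4.5,0,0.5,36,0,0,0,6,0,0.5,36,0,0,0,6,0,0.5,36,0,0,0,6,0,0.5,36]}}

```text
clock: 11.15
tool_pos: [0.5186, 0.15, 0.0086]
tool_rot: [0.702, 0.712, -0.001, -0.001]
wrist_force: [-4.9, -0.9, 3.6]
opening: 0.0362
gripper_force: 2.5
```

Run:
```python
from h import *
s=sense();print(s["tool_pos"],tooly()[0],s["wrist_force"],s["ft_torque"],s["opening"])
```

```text
[0.51855299 0.15000734 0.00863852] 0.8653596042785058 [-4.90037617 -0.87566674  3.59285476] [-0.1141284   0.90440649 -0.06451746] 0.03618890338627507
```

Emit:
{"name": "send_rows", "arguments": {"moves": [0,0,0,-3,0,0,40,0,0,0,-5,0,1,40,0,0,0,-5,0,4,40,0,0,0,-5,0,20,40,0,0,0,-5,0,50,40,0,0,0,-5,0,90,50,0,0,0,-20,-30,130,60,0,0,0,-40,-65,160,60,0,0,0,-60,-100,180,60,0,0,0,-65,-120,180,60]}}

```text
clock: 11.98
tool_pos: [0.4545, 0.0297, 0.1926]
tool_rot: [0.701, 0.713, 0.002, 0.002]
wrist_force: [0.3, -0.0, 0.4]
opening: 0.0597
gripper_force: 0.0
```

Emit:
{"name": "send_rows", "arguments": {"moves": [0,0,0,5,-35,0,60,0,0,0,10,-70,0,60,0,0,0,10,-105,0,60,0,0,0,10,-140,0,60,0,0,0,10,-150,0,60,0,0,0,10,-150,0,60]}}

```text
clock: 12.48
tool_pos: [0.4643, -0.1221, 0.1887]
tool_rot: [0.703, 0.711, -0.0, 0.0]
wrist_force: [-0.1, -0.5, -0.6]
opening: 0.0603
gripper_force: 0.0
```

Run:
```python
from h import *
s=sense();print(s["tool_pos"],tooly()[0],s["q"])
c=read_camera("wrist");save(c,"w4.png");P=cloud(c);col=c["color"].astype(int)
for l in("bar_center","fence_mid","presser_tip","lever_pivot","lever_knob"):print(l,[(np.round(d["location"],4).tolist(),round(d["conf"],2)) for d in place_of(l,"wrist")[:1]])
for d in trace("bar","wrist")[:1]:
    Q=P[d["pixels"]];Q=Q[(Q[:,2]>.01)&(Q[:,2]<.019)];print("bar",len(Q),np.nanmedian(Q,0),cv2.minAreaRect((Q[:,:2]*1000).astype(np.float32)))
k=(col[...,0]>col[...,1]+70)&(abs(P[...,0]-.515)<.04)&(abs(P[...,1]+.055)<.04)&(P[...,2]>.086)
if k.any(): q=P[k];print("knob",k.sum(),q.mean(0),cv2.minEnclosingCircle((q[:,:2]*1000).astype(np.float32)))
h=(abs(P[...,2]-.054)<.006)&(abs(P[...,0]-.46)<.03)&(abs(P[...,1]-.028)<.03)
if h.any(): q=P[h];print("hub",h.sum(),q.mean(0),cv2.minEnclosingCircle((q[:,:2]*1000).astype(np.float32)))
for n in("side","top"):
    Q=cloud(read_camera(n)).reshape(-1,3)
    for z0 in(.06,.12):
        m=(Q[:,2]>z0)&(Q[:,2]<.45)&(Q[:,0]>.535)&(Q[:,0]<.75)&(Q[:,1]>-.2)&(Q[:,1]<.1)
        print(n,z0,m.sum(),np.round(np.percentile(Q[m],[0,1],axis=0),3).tolist() if m.any() else"")
```

```text
[ 0.46426305 -0.12213721  0.18865659] 0.6269132900043088 [-3.27861250e-01 -2.37718868e-01  1.60376639e+00 -3.79646221e-04
  1.77534473e+00 -3.38880090e-01]
bar_center []
fence_mid []
presser_tip []
lever_pivot [([0.4616, 0.0295, 0.07], 0.6)]
lever_knob [([0.5153, -0.0506, 0.0706], 0.87)]
bar 1002 [0.51434339 0.03557384 0.01430707] ((514.5921020507812, 35.978302001953125), (25.282724380493164, 36.21649932861328), 0.28414636850357056)
knob 640 [ 0.51442223 -0.05385797  0.09260343] ((515.008544921875, -53.982444763183594), 11.778889656066895)
hub 812 [0.45963251 0.02738961 0.05164954] ((465.7348327636719, 19.35076332092285), 25.463003158569336)
side 0.06 5175 [[0.535, -0.2, 0.06], [0.539, -0.189, 0.063]]
side 0.12 4167 [[0.535, -0.2, 0.12], [0.539, -0.191, 0.123]]
top 0.06 3486 [[0.535, -0.2, 0.06], [0.539, -0.193, 0.063]]
top 0.12 3093 [[0.535, -0.2, 0.12], [0.539, -0.194, 0.136]]
```

View pics/w4.png

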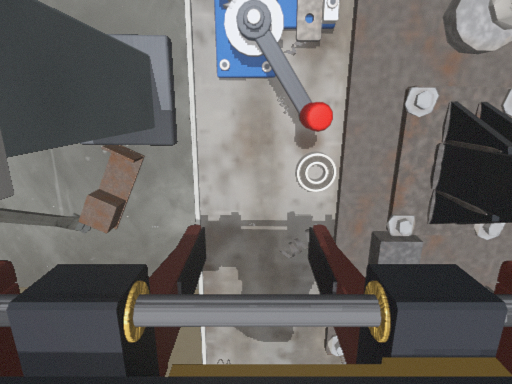

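The wrist view shows the red knob at (316,116), the hub at (254,17), the bearing at (316,172), and the press frame from column 430. Checking clearance to the press.

Run:
```python
from h import *
P=cloud(read_camera("wrist"))
Q=P[:225,340:].reshape(-1,3)
for z0 in(.04,.08,.12):
    m=Q[:,2]>z0;print(z0,m.sum(),np.round(np.nanpercentile(Q[m],[0,1,5],axis=0),3).tolist() if m.any() else"")
```

```text
0.04 9370 [[0.647, -0.164, 0.04], [0.654, -0.154, 0.04], [0.658, -0.141, 0.041]]
0.08 3613 [[0.657, -0.149, 0.08], [0.658, -0.144, 0.08], [0.659, -0.137, 0.082]]
0.12 476 [[0.659, -0.13, 0.12], [0.659, -0.13, 0.12], [0.66, -0.128, 0.12]]
```

Emit:
{"name": "send_rows", "arguments": {"moves": [0,0,0,15,25,-15,60,0,0,0,35,50,-30,60,0,0,0,48,66,-45,60,0,0,0,50.5,68,-60,60,0,0,0,50.5,68,-85,60,0,0,0,50.5,68,-105,60,0,0,0,50.5,68,-120,60,0,0,0,50.5,68,-130,60,0,0,0,50.5,68,-130,60,0,0,0,50.5,68,-130,60]}}

```text
clock: 13.82
tool_pos: [0.5149, -0.0519, 0.0587]
tool_rot: [0.702, 0.712, -0.0, -0.0]
wrist_force: [0.5, -0.2, -0.2]
opening: 0.0601
gripper_force: 0.0
```

Run:
```python
from h import *
s=sense();print(s["tool_pos"],tooly()[0],s["wrist_force"],s["opening"])
```

```text
[ 0.51485374 -0.05187013  0.05868727] 0.8675999902506424 [ 0.4762975  -0.22343574 -0.19405075] 0.06008300262786732
```

Emit:
{"name": "send_rows", "arguments": {"moves": [0,0,0,0,-2,0,50,0,0,0,0,-2,0,35,0,0,0,0,-2,0,20,0,0,0,0,-2,0,15,0,0,0,0,-2,0,15,0,0,0,0,-2,0,15,0,0,0,0,-2,0,15,0,0,0,0,-2,0,15], "newtons": 45}}

```text
clock: 14.48
tool_pos: [0.5153, -0.0541, 0.059]
tool_rot: [0.702, 0.712, 0.0, 0.0]
wrist_force: [0.3, -0.8, 1.4]
opening: 0.0236
gripper_force: 45.0
```

```bash
cat > arc.py <<'E'
from h import *
import sys
# lever angle progress from knob pose, forces; next waypoints from commanded point
Pv=np.array([.4600,.0285])
def rep():
    s=sense();p=np.array(s["tool_pos"])[:2]-Pv;f=np.array(s["wrist_force"])
    th=np.arctan2(p[1],p[0]);r=np.hypot(*p);e=p/r;t=np.array([e[1],-e[0]])
    print("t",s["clock"],"pos",np.round(s["tool_pos"],4),"th",round(th,3),"r",round(r,4),"Frad",round(f[:2]@e,1),"Ftan",round(f[:2]@t,1),"Fz",round(f[2],1),"op",round(float(s["opening"]),4),s["gripper_force"])
if __name__=="__main__": rep()
E
python3 arc.py; python3 -c "
import numpy as np
# cumulative shifts (mm) for lever turn from th0=-0.986
P=np.array([.46,.0285]);k0=np.array([.5147,-.0539]);d=k0-P
for a in np.arange(0,1.11,.05):
    c,s=np.cos(-a),np.sin(-a);print(round(a,2),np.round(1000*(np.array([c*d[0]-s*d[1],s*d[0]+c*d[1]])-d),1))"
```

```text
t 14.4833 pos [ 0.5153 -0.0541  0.059 ] th -0.981 r 0.0994 Frad 0.9 Ftan 0.2 Fz 1.4 op 0.0236 45.00027358531952
0.0 [0. 0.]
0.05 [-4.2 -2.6]
0.1 [-8.5 -5. ]
0.15 [-12.9  -7.2]
0.2 [-17.5  -9.2]
0.25 [-22.1 -11. ]
0.3 [-26.8 -12.5]
0.35 [-31.6 -13.8]
0.4 [-36.4 -14.8]
0.45 [-41.3 -15.6]
0.5 [-46.2 -16.1]
0.55 [-51.1 -16.4]
0.6 [-56.1 -16.5]
0.65 [-61.  -16.3]
0.7 [-65.9 -15.9]
0.75 [-70.8 -15.2]
0.8 [-75.7 -14.2]
0.85 [-80.5 -13.1]
0.9 [-85.2 -11.7]
0.95 [-89.9 -10. ]
1.0 [-94.5  -8.1]
1.05 [-99.  -6.]
1.1 [-103.3   -3.7]
```

Emit:
{"name": "send_rows", "arguments": {"moves": [0,0,0,-4.2,-2.6,0,15,0,0,0,-4.2,-2.6,0,15]}}

```text
clock: 14.65
tool_pos: [0.5109, -0.0568, 0.059]
tool_rot: [0.702, 0.712, 0.0, 0.0]
wrist_force: [2.2, 0.3, 1.3]
opening: 0.0237
gripper_force: 45.0
```

Emit:
{"name": "send_rows", "arguments": {"moves": [0,0,0,-4.3,-2.4,0,15,0,0,0,-4.3,-2.4,0,15]}}

```text
clock: 14.82
tool_pos: [0.5066, -0.0592, 0.059]
tool_rot: [0.702, 0.712, 0.001, 0.001]
wrist_force: [4.0, -0.3, 1.5]
opening: 0.0237
gripper_force: 45.0
```

Emit:
{"name": "send_rows", "arguments": {"moves": [0,0,0,-4.4,-2.2,0,15,0,0,0,-4.4,-2.2,0,15]}}

```text
clock: 14.98
tool_pos: [0.5021, -0.0615, 0.059]
tool_rot: [0.702, 0.712, 0.0, 0.001]
wrist_force: [3.4, -0.1, 0.9]
opening: 0.0241
gripper_force: 45.0
```

```bash
python3 arc.py
```

```text
t 14.9833 pos [ 0.5021 -0.0615  0.059 ] th -1.133 r 0.0993 Frad 1.5 Ftan -3.0 Fz 0.9 op 0.0241 45.00028073787689
```

Emit:
{"name": "send_rows", "arguments": {"moves": [0,0,0,-2.3,-1,0,15,0,0,0,-2.3,-1,0,15]}}

```text
clock: 15.15
tool_pos: [0.5002, -0.0623, 0.059]
tool_rot: [0.702, 0.712, 0.001, 0.001]
wrist_force: [5.1, -0.2, 0.5]
opening: 0.0235
gripper_force: 45.0
```

Emit:
{"name": "send_rows", "arguments": {"moves": [0,0,0,-2.3,-1,0,15,0,0,0,-2.3,-1,0,15]}}

```text
clock: 15.32
tool_pos: [0.498, -0.0633, 0.059]
tool_rot: [0.702, 0.712, 0.001, 0.001]
wrist_force: [4.7, 0.8, 1.8]
opening: 0.0238
gripper_force: 45.0
```

Emit:
{"name": "send_rows", "arguments": {"moves": [0,0,0,-2.3,-0.9,0,15,0,0,0,-2.3,-0.9,0,15]}}

```text
clock: 15.48
tool_pos: [0.496, -0.064, 0.059]
tool_rot: [0.702, 0.712, 0.001, 0.001]
wrist_force: [6.1, -0.1, 0.8]
opening: 0.0236
gripper_force: 45.0
```

Emit:
{"name": "send_rows", "arguments": {"moves": [0,0,0,-2.3,-0.9,0,15,0,0,0,-2.3,-0.9,0,15]}}

```text
clock: 15.65
tool_pos: [0.4925, -0.0654, 0.0589]
tool_rot: [0.702, 0.712, -0.0, 0.0]
wrist_force: [0.3, -1.8, 3.2]
opening: 0.0238
gripper_force: 45.0
```

Emit:
{"name": "send_rows", "arguments": {"moves": [0,0,0,-2.3,-0.8,0,15,0,0,0,-2.3,-0.8,0,15]}}

```text
clock: 15.82
tool_pos: [0.4904, -0.0661, 0.0589]
tool_rot: [0.702, 0.712, -0.0, 0.0]
wrist_force: [1.5, -0.8, 2.9]
opening: 0.024
gripper_force: 45.0
```

Emit:
{"name": "send_rows", "arguments": {"moves": [0,0,0,-2.4,-0.7,0,15,0,0,0,-2.4,-0.7,0,15]}}

```text
clock: 15.98
tool_pos: [0.4883, -0.0667, 0.0589]
tool_rot: [0.702, 0.712, 0.0, 0.0]
wrist_force: [3.0, -0.7, 1.3]
opening: 0.0237
gripper_force: 45.0
```

```bash
python3 arc.py
```

```text
t 15.9833 pos [ 0.4883 -0.0667  0.0589] th -1.282 r 0.0993 Frad 1.5 Ftan -2.7 Fz 1.3 op 0.0237 45.000742077827454
```

Click one felt near th −1.24 (force 6.1→0.3 N). On to click two.

Emit:
{"name": "send_rows", "arguments": {"moves": [0,0,0,-2.4,-0.7,0,15,0,0,0,-2.4,-0.7,0,15]}}

```text
clock: 16.15
tool_pos: [0.4857, -0.0675, 0.0589]
tool_rot: [0.702, 0.712, 0.0, 0.0]
wrist_force: [4.0, -1.9, 4.1]
opening: 0.0237
gripper_force: 45.0
```

Emit:
{"name": "send_rows", "arguments": {"moves": [0,0,0,-2.4,-0.6,0,15,0,0,0,-2.4,-0.6,0,15]}}

```text
clock: 16.32
tool_pos: [0.4833, -0.0681, 0.0589]
tool_rot: [0.702, 0.712, 0.0, 0.0]
wrist_force: [4.3, -2.1, 2.9]
opening: 0.0237
gripper_force: 45.0
```

Emit:
{"name": "send_rows", "arguments": {"moves": [0,0,0,-2.4,-0.5,0,15,0,0,0,-2.4,-0.5,0,15]}}

```text
clock: 16.48
tool_pos: [0.4813, -0.0685, 0.0589]
tool_rot: [0.702, 0.712, 0.0, 0.001]
wrist_force: [4.9, -1.7, 2.7]
opening: 0.0238
gripper_force: 45.0
```

Emit:
{"name": "send_rows", "arguments": {"moves": [0,0,0,-2.4,-0.5,0,15,0,0,0,-2.4,-0.5,0,15]}}

```text
clock: 16.65
tool_pos: [0.4787, -0.069, 0.0589]
tool_rot: [0.702, 0.712, 0.0, 0.001]
wrist_force: [4.7, -1.3, 4.7]
opening: 0.0237
gripper_force: 45.0
```

Emit:
{"name": "send_rows", "arguments": {"moves": [0,0,0,-2.4,-0.4,0,15,0,0,0,-2.4,-0.4,0,15]}}

```text
clock: 16.82
tool_pos: [0.4765, -0.0695, 0.0589]
tool_rot: [0.702, 0.712, 0.0, 0.001]
wrist_force: [5.3, -2.5, 2.9]
opening: 0.0237
gripper_force: 45.0
```

Emit:
{"name": "send_rows", "arguments": {"moves": [0,0,0,-2.5,-0.4,0,15,0,0,0,-2.5,-0.4,0,15]}}

```text
clock: 16.98
tool_pos: [0.4745, -0.0698, 0.059]
tool_rot: [0.702, 0.712, 0.001, 0.001]
wrist_force: [7.5, -2.1, 1.7]
opening: 0.0238
gripper_force: 45.0
```

Emit:
{"name": "send_rows", "arguments": {"moves": [0,0,0,-2.4,-0.3,0,15,0,0,0,-2.4,-0.3,0,15]}}

```text
clock: 17.15
tool_pos: [0.4709, -0.0703, 0.0588]
tool_rot: [0.702, 0.712, -0.0, 0.0]
wrist_force: [1.4, -1.5, 6.2]
opening: 0.0241
gripper_force: 45.0
```

Emit:
{"name": "send_rows", "arguments": {"moves": [0,0,0,-2.5,-0.2,0,15,0,0,0,-2.5,-0.2,0,15]}}

```text
clock: 17.32
tool_pos: [0.4684, -0.0705, 0.0589]
tool_rot: [0.702, 0.712, -0.0, 0.0]
wrist_force: [2.1, -3.3, 4.2]
opening: 0.0236
gripper_force: 45.0
```

```bash
python3 arc.py
```

```text
t 17.3167 pos [ 0.4684 -0.0705  0.0589] th -1.486 r 0.0993 Frad 3.5 Ftan -1.8 Fz 4.2 op 0.0236 45.00116765499115
```

Click two felt at th about −1.45. Click three is expected near −1.67.

Emit:
{"name": "send_rows", "arguments": {"moves": [0,0,0,-2.5,-0.1,0,15,0,0,0,-2.5,-0.1,0,15]}}

```text
clock: 17.48
tool_pos: [0.4662, -0.0707, 0.0589]
tool_rot: [0.702, 0.712, -0.0, 0.0]
wrist_force: [3.5, -4.7, 4.2]
opening: 0.0236
gripper_force: 45.0
```

Emit:
{"name": "send_rows", "arguments": {"moves": [0,0,0,-2.5,-0.1,0,15,0,0,0,-2.5,-0.1,0,15]}}

```text
clock: 17.65
tool_pos: [0.464, -0.0708, 0.0589]
tool_rot: [0.702, 0.712, 0.0, 0.001]
wrist_force: [3.5, -3.3, 3.4]
opening: 0.024
gripper_force: 45.0
```

Emit:
{"name": "send_rows", "arguments": {"moves": [0,0,0,-2.5,0,0,15,0,0,0,-2.5,0,0,15]}}

```text
clock: 17.82
tool_pos: [0.462, -0.0708, 0.059]
tool_rot: [0.702, 0.712, 0.0, 0.001]
wrist_force: [7.3, -4.4, 2.8]
opening: 0.0237
gripper_force: 45.0
```

Emit:
{"name": "send_rows", "arguments": {"moves": [0,0,0,-2.5,0,0,15,0,0,0,-2.5,0,0,15]}}

```text
clock: 17.98
tool_pos: [0.4595, -0.0708, 0.0589]
tool_rot: [0.702, 0.712, 0.0, 0.001]
wrist_force: [6.4, -4.3, 2.8]
opening: 0.0241
gripper_force: 45.0
```

Emit:
{"name": "send_rows", "arguments": {"moves": [0,0,0,-2.5,0.1,0,15,0,0,0,-2.5,0.1,0,15]}}

```text
clock: 18.15
tool_pos: [0.4572, -0.0708, 0.059]
tool_rot: [0.702, 0.712, 0.001, 0.002]
wrist_force: [7.1, -4.4, 2.0]
opening: 0.0237
gripper_force: 45.0
```

Emit:
{"name": "send_rows", "arguments": {"moves": [0,0,0,-2.5,0.2,0,15,0,0,0,-2.5,0.2,0,15]}}

```text
clock: 18.32
tool_pos: [0.4547, -0.0707, 0.059]
tool_rot: [0.702, 0.712, 0.001, 0.002]
wrist_force: [7.5, -4.5, 1.4]
opening: 0.0236
gripper_force: 45.0
```

```bash
python3 arc.py
```

```text
t 18.3167 pos [ 0.4547 -0.0707  0.059 ] th -1.624 r 0.0993 Frad 4.1 Ftan -7.7 Fz 1.4 op 0.0236 45.002281665802
```

Emit:
{"name": "send_rows", "arguments": {"moves": [0,0,0,-2.5,0.3,0,15,0,0,0,-2.5,0.3,0,15]}}

```text
clock: 18.48
tool_pos: [0.4528, -0.0705, 0.059]
tool_rot: [0.702, 0.712, 0.001, 0.002]
wrist_force: [11.3, -5.8, -0.0]
opening: 0.0237
gripper_force: 45.0
```

Emit:
{"name": "send_rows", "arguments": {"moves": [0,0,0,-2.5,0.3,0,15,0,0,0,-2.5,0.3,0,15]}}

```text
clock: 18.65
tool_pos: [0.4491, -0.0702, 0.0589]
tool_rot: [0.702, 0.712, -0.0, 0.001]
wrist_force: [4.2, -4.8, 4.6]
opening: 0.0239
gripper_force: 45.0
```

Emit:
{"name": "send_rows", "arguments": {"moves": [0,0,0,-2.5,0.3,0,15,0,0,0,-2.5,0.3,0,15]}}

```text
clock: 18.82
tool_pos: [0.4467, -0.0699, 0.0589]
tool_rot: [0.702, 0.712, -0.0, 0.001]
wrist_force: [4.9, -4.6, 3.6]
opening: 0.0239
gripper_force: 45.0
```

```bash
python3 arc.py
```

```text
t 18.8167 pos [ 0.4467 -0.0699  0.0589] th -1.706 r 0.0993 Frad 3.9 Ftan -5.4 Fz 3.6 op 0.0239 45.00027894973755
```

Click three felt (11.3→4.2 N). A small further move for margin, then check.

Emit:
{"name": "send_rows", "arguments": {"moves": [0,0,0,-2.5,0.4,0,15,0,0,0,-2.5,0.4,0,15,0,0,0,-2.5,0.4,0,15,0,0,0,-2.5,0.4,0,15]}}

```text
clock: 19.15
tool_pos: [0.4447, -0.0696, 0.059]
tool_rot: [0.702, 0.712, 0.0, 0.002]
wrist_force: [7.3, -4.6, 2.6]
opening: 0.0235
gripper_force: 45.0
```

```bash
python3 arc.py
python3 - <<'E'
from h import *
c=read_camera("top");P=cloud(c)
cv2.imwrite("pics/t5.png",cv2.resize(c["color"][170:260,140:320][...,::-1],(800,400),interpolation=cv2.INTER_CUBIC))
for l in("bar_center","fence_mid","presser_tip","bearing","gear","bush"):print(l,[(np.round(d["location"],4).tolist(),round(d["conf"],2)) for d in place_of(l,"top")[:1]])
for d in trace("bar","top")[:1]:
    Q=P[d["pixels"]];print(d["conf"],len(Q),np.nanmedian(Q,0),cv2.minAreaRect((Q[:,:2]*1000).astype(np.float32)))
E
```

```text
t 19.15 pos [ 0.4447 -0.0696  0.059 ] th -1.726 r 0.0993 Frad 3.4 Ftan -8.0 Fz 2.6 op 0.0235 45.00066697597504
bar_center [([0.5109, 0.1466, 0.0143], 0.59)]
fence_mid [([0.5227, 0.1531, 0.0096], 0.57)]
presser_tip [([0.6894, 0.1496, 0.0011], 0.6)]
bearing [([0.533, -0.1181, -0.0014], 0.62)]
gear [([0.6551, 0.2949, -0.0015], 0.79)]
bush [([0.6883, 0.1493, 0.0034], 0.53)]
0.93 774 [0.51029647 0.15056913 0.01440918] ((509.38482666015625, 147.81964111328125), (21.106950759887695, 256.16595458984375), 3.4940786361694336)
```

View pics/t5.png

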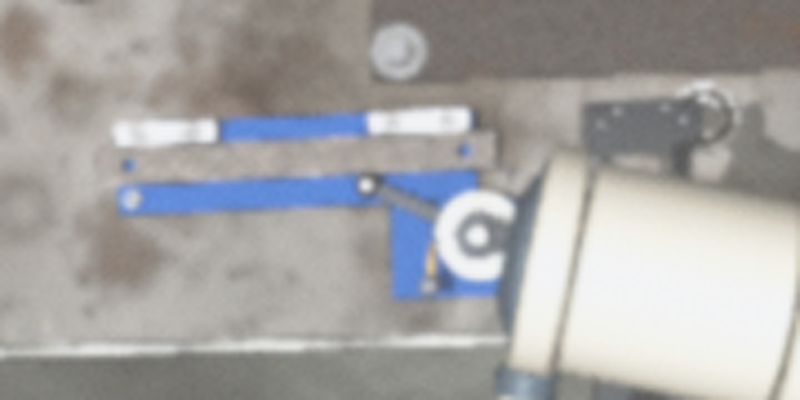

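The picture shows the bar lying along both fence blocks at (165,132) and (420,120), roughly centred. The presser tip bears on it at (368,185), and the gripper still holds the knob.

```bash
python3 -c "
from bench import *
print(close_job())"
```

```text
the job is handed in; nothing more can be done
None
```

The job is handed in: the bar lies flush against both fence blocks and is centred to within about 2–4 mm. I felt three lever clicks, the presser is bearing on the bar, and the gripper still holds the red knob (about 19 s of the 72 s used).

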